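# Stack the keyed parts trays on their dock and close the tower

## Robot

A 6-joint arm with a two-finger parallel gripper is mounted at the origin on a cart in front of the work surface, level with it; the furniture and walls round the work are solid. World frame = base frame: x ahead of the robot, y to its left, z up, the work surface at z = 0. Lengths are in mm, angles in rad, forces in N, time in s.
With the tool pointing down it reaches from about 275 to 750 mm from the base axis. Payload 10.2 kg.
Tool frame: the origin (TCP) lies midway between the tips of the shut fingers; the grasp point (between the pads) lies 19 mm behind it (ctrl.grasp_offset is the distance from the TCP to the grasp point, in mm); z points along the fingers, y is the line along which they close (so a half turn about z gives the same grasp; the last joint's range is limited). The gripper opens to 85 mm and grips with 20 to 120 N. Pads are 22 mm wide; open, the fingers measure 114 mm over their backs; the gripper's body (76 mm by 85 mm) begins 54 mm behind the grasp point. The pads swing forward as they close: fully open they stand 13 mm farther back than shut.
Start: joints at [-1.355, 0.313, 1.498, -0, 1.331, -0.223], TCP at [223.037, -475.274, 231.294] pointing down, gripper open.
Joint ranges: [-2.94, 2.94], [-0.97, 2.17], [0.19, 2.56], [-1.23, 4.37], [0.02, 3.11], [-2.88, 2.88]. Speed limits (rad/s): [2.39, 2.39, 3.01, 3.14, 3.14, 3.14].

## Interface

Orientations are given as a unit quaternion [w, x, y, z].
In Python, from rig import ctrl, viewer, models gives the robot as it stands. The module is installed in compiled form; this text tells all that it offers.
- The arm moves only by the shell command python3 -m pendant 'ROWS' [OPENING] [FORCE]. ROWS is text: rows parted by semicolons, each of 4 numbers parted by spaces: the shift along the tool's x, y, z in m, then the turn about the tool's z in rad. In form: x y z yaw; .... A call has 1 to 10 rows; each row shifts and turns the commanded pose from where the row before left it, along the tool's axes as they then stand; what a row does not reach is not made up. A row lasts 1/8 s, in which the tool goes at most 62.5 mm and 10.7 degrees, less where a joint would pass 70% of its speed; a pose out of reach is approached as far as the arm can. A call is refused whole if a number of a shift passes 0.0625 or a number of a turn 0.188, either way. A call with a gripper value outside its range is refused whole. OPENING is the opening, from 0 (shut) to 1 (fully open), set as the call begins (- or left out, the last holds). The fingers move at their own pace and stop on an object; FORCE is the grip in N (left out, the last holds). Time passes only in rows, so rows that do not move let the fingers close. It gives the time, the measured TCP pose, the force, the opening and the grip force at its end, in the units of the state.
- ctrl.sense(): the state, without advancing time (a new reading comes with each control period).
- viewer.capture(name): name is "scene" or "top" or "wrist"; returns a dict with "color" (400x640x3 uint8, red, green, blue), "vertical_fov" (degrees; the focal length in pixels is half the picture's height over the tangent of half this angle, whatever the lens; pixels are square), "cx", "cy" (the principal point, pixels), "dist" ([k1, k2, p1, p2, k3] as OpenCV has them; the pictures are not rectified), "pose" (4x4, takes a point from camera to world coordinates). Camera axes: x right, y down, z forward; pixel columns grow to the right and rows downward; lengths in mm; the calibration is good to about 2 mm. A picture is of the moment at which its call begins. There is no depth.
- ctrl.finish_job(): hands the job in; it is judged then, once.
Trained networks look in the newest picture that a camera, given by its name, has taken for a name from the list of things; names that differ only in an ending like _2 or _b are one class to them, and where a whole thing is asked for, a point or a joint stands for the part that bears it (a point fixed in the world has none). Each returns a list of dicts, best first, with "p" (0 to 1); they miss things now and then, are a little off and sometimes report something else, mostly with a low value. They report only what shows in the picture. A call takes as long as a camera call. They do not tell look-alikes from the thing itself.
- models.boxes_of(camera, query): "at" ([x, y, z] in mm, in world coordinates, good to about 4 mm: the middle of the surface that is visible of it).
The state is a dict: "time_s": time; "joints": joint angles; "dq": joint speeds; "tau": joint torques, N m; "eef_pos": TCP position; "ee_rot": TCP orientation; "force": force on the tool from outside, world axes, zero at the start; "wrist_torque": the same for the moment, N m; "grip_width": opening from 0.0 (shut) to 1.0 (fully open); "grip_force": force on a finger pad.
Only numpy, scipy, OpenCV 4.12 (cv2) and the standard library are available. Lean on these libraries where they do the work, as an engineer would, in place of code of your own. Each camera call takes 0.05 s, during which the arm holds its last target. There are 200 camera calls.

## Task

Put the workshop's empty parts trays away: stack every coloured tray on the metal dock, in any order, the same way round as the dock so that all its lugs drop fully into the notches below, then put the black keyed lid on top, seated as well. The blue tray is jammed against the stone tray and the bead box: before you lift it, slide it along the cabinet top until it stands a good two fingers' width clear of both. Do not shift those two boxes or the other things on the bench, and let go of everything at the end.

Things in the scene. Friction and masses are not known exactly. Their poses are not given: they have to be found in the camera images.
- blue_tray_centre (a point): centre, half-way up (18.5 mm above the lug tips it stands on), of the loose open blue plastic parts tray, 90 x 60 mm outside (x, y), 37 mm high with its lugs, walls 5 mm, empty inside, 0.12 kg; a white dot on the rim at its +x +y corner. At the start the stone tray touches its +y side and the bead box its +x end; its -x and -y sides are free.
- blue_tray: the blue tray: origin at the middle, level with its lug tips. Four half-round lugs 12 mm wide reach 7 mm below the walls: under both 90 mm walls at x = +24 mm, under both 60 mm walls at y = +12 mm. 16 mm notches, 8 mm deep, in its upper edge at the same places; inside floor 11 mm above the lug tips. Seated it adds 30 mm to the stack; turned half round it stands 7 mm proud.
- red_tray_centre (a point): centre, half-way up (18.5 mm above the lug tips it stands on), of the loose open red plastic parts tray, 90 x 60 mm outside (x, y), 37 mm high with its lugs, walls 5 mm, empty inside, 0.12 kg; a white dot on the rim at its +x +y corner. It may be absent (None).
- red_tray: the red tray: origin at the middle, level with its lug tips. Four half-round lugs 12 mm wide reach 7 mm below the walls: under both 90 mm walls at x = +24 mm, under both 60 mm walls at y = +12 mm. 16 mm notches, 8 mm deep, in its upper edge at the same places; inside floor 11 mm above the lug tips. Seated it adds 30 mm to the stack; turned half round it stands 7 mm proud.
- green_tray_centre (a point): centre, half-way up (18.5 mm above the lug tips it stands on), of the loose open green plastic parts tray, 90 x 60 mm outside (x, y), 37 mm high with its lugs, walls 5 mm, empty inside, 0.12 kg; a white dot on the rim at its +x +y corner. It may be absent (None).
- green_tray: the green tray: origin at the middle, level with its lug tips. Four half-round lugs 12 mm wide reach 7 mm below the walls: under both 90 mm walls at x = +24 mm, under both 60 mm walls at y = +12 mm. 16 mm notches, 8 mm deep, in its upper edge at the same places; inside floor 11 mm above the lug tips. Seated it adds 30 mm to the stack; turned half round it stands 7 mm proud.
- yellow_tray_centre (a point): centre, half-way up (18.5 mm above the lug tips it stands on), of the loose open yellow plastic parts tray, 90 x 60 mm outside (x, y), 37 mm high with its lugs, walls 5 mm, empty inside, 0.12 kg; a white dot on the rim at its +x +y corner. It may be absent (None).
- yellow_tray: the yellow tray: origin at the middle, level with its lug tips. Four half-round lugs 12 mm wide reach 7 mm below the walls: under both 90 mm walls at x = +24 mm, under both 60 mm walls at y = +12 mm. 16 mm notches, 8 mm deep, in its upper edge at the same places; inside floor 11 mm above the lug tips. Seated it adds 30 mm to the stack; turned half round it stands 7 mm proud.
- orange_tray_centre (a point): centre, half-way up (18.5 mm above the lug tips it stands on), of the loose open orange plastic parts tray, 90 x 60 mm outside (x, y), 37 mm high with its lugs, walls 5 mm, empty inside, 0.12 kg; a white dot on the rim at its +x +y corner. It may be absent (None).
- orange_tray: the orange tray: origin at the middle, level with its lug tips. Four half-round lugs 12 mm wide reach 7 mm below the walls: under both 90 mm walls at x = +24 mm, under both 60 mm walls at y = +12 mm. 16 mm notches, 8 mm deep, in its upper edge at the same places; inside floor 11 mm above the lug tips. Seated it adds 30 mm to the stack; turned half round it stands 7 mm proud.
- lid_grip (a point): middle of the aluminium bar grip (50 mm in x, 14 mm in y, 24 mm high) on the loose black keyed lid, 26 mm above the lug tips; the bar's top is 37 mm above them. 0.12 kg
- lid: the lid: origin at the middle, level with its lug tips. Plate 90 x 60 x 6 mm (x, y, z), its underside 7 mm above the lug tips, with four lugs placed like those of the trays; white dot at its +x +y corner.
- dock_top (a point): centre of the upper rim, 24 mm above the red cabinet top (the grey bench top beside it is 1.5 mm higher), of the fixed dock: an aluminium frame 90 x 60 mm (x, y), notched like a tray, on a dark steel plate 124 x 94 x 7 mm; white dot at its +x +y corner. A part seated with k trays below it has its lug tips 30 k - 7 mm above this point (tray centre 30 k + 11.5 mm, lid grip 30 k + 19 mm), axes as the dock's.
- stone_tray: loose cream tray of rough stones, 68 (x) x 95 (y) x 20 mm, origin at the centre of its underside; its long side lies along the blue tray's +y side at the start. Must stay.
- bead_box: loose shallow pine box with beads, 70 (x) x 130 (y) x 24 mm, origin at the centre of its underside; its long side lies along the blue tray's +x end at the start. Must stay.
- amber_jar: bystander: amber jar with a blue cap, 45 mm across, 54 mm high, origin at the centre of its underside. Leave alone.
- pink_jar: bystander: pink jar with a black cap, 49 mm across, 58 mm high, origin at the centre of its underside. Leave alone.
- findings_tin: bystander: low round tin of findings, 66 mm across, 37 mm high, origin at the centre of its underside. Leave alone.
- coral_box: bystander: card box of coral twigs, 68 x 52 x 26 mm, origin at the centre of its underside. Leave alone.
There are look-alikes about, which are no part of the job. Of the things that look like the blue_tray, the larger one is meant.

How it is judged (in metres and radians):
On the way:
1. the blue tray stands upright on the cabinet top, slid clear of the stone tray and the bead box (15 mm gap or more) (height (world z) of blue_tray_centre between 0.014 and 0.024 m and angle between blue_tray's own z axis and vertical below 0.1 rad and (x of blue_tray_centre in the frame of stone_tray above 0.079 m or x of blue_tray_centre in the frame of stone_tray below -0.079 m or y of blue_tray_centre in the frame of stone_tray above 0.1075 m or y of blue_tray_centre in the frame of stone_tray below -0.1075 m) and (x of blue_tray_centre in the frame of bead_box above 0.095 m or x of blue_tray_centre in the frame of bead_box below -0.095 m or y of blue_tray_centre in the frame of bead_box above 0.11 m or y of blue_tray_centre in the frame of bead_box below -0.11 m)), for 0.2 s.
At the end, for the whole second after the job is handed in: Every tray present and, above them all, the lid sit on the dock in one stack, lugs down in the notches: each within 10 mm of the dock's axis, turned as the dock within 0.1 rad, level within 0.05 rad, its height within 3 mm of a seated level (every 30 mm), and at rest (horizontal distance between each of blue_tray_centre, red_tray_centre, green_tray_centre, yellow_tray_centre, orange_tray_centre, lid_grip and dock_top below 0.01 m and angle between the x axis of each of blue_tray, red_tray, green_tray, yellow_tray, orange_tray, lid and the x axis of dock_top, either way round below 0.1 rad and angle between each of blue_tray, red_tray, green_tray, yellow_tray, orange_tray, lid's own z axis and vertical below 0.05 rad and linear speed of each of blue_tray, red_tray, green_tray, yellow_tray, orange_tray, lid below 0.02 m/s and (z of blue_tray_centre in the frame of dock_top between 0.0085 and 0.0145 m or z of blue_tray_centre in the frame of dock_top between 0.0385 and 0.0445 m or z of blue_tray_centre in the frame of dock_top between 0.0685 and 0.0745 m or z of blue_tray_centre in the frame of dock_top between 0.0985 and 0.1045 m or z of blue_tray_centre in the frame of dock_top between 0.1285 and 0.1345 m) and (z of red_tray_centre in the frame of dock_top between 0.0085 and 0.0145 m or z of red_tray_centre in the frame of dock_top between 0.0385 and 0.0445 m or z of red_tray_centre in the frame of dock_top between 0.0685 and 0.0745 m or z of red_tray_centre in the frame of dock_top between 0.0985 and 0.1045 m or z of red_tray_centre in the frame of dock_top between 0.1285 and 0.1345 m) and (z of green_tray_centre in the frame of dock_top between 0.0085 and 0.0145 m or z of green_tray_centre in the frame of dock_top between 0.0385 and 0.0445 m or z of green_tray_centre in the frame of dock_top between 0.0685 and 0.0745 m or z of green_tray_centre in the frame of dock_top between 0.0985 and 0.1045 m or z of green_tray_centre in the frame of dock_top between 0.1285 and 0.1345 m) and (z of yellow_tray_centre in the frame of dock_top between 0.0085 and 0.0145 m or z of yellow_tray_centre in the frame of dock_top between 0.0385 and 0.0445 m or z of yellow_tray_centre in the frame of dock_top between 0.0685 and 0.0745 m or z of yellow_tray_centre in the frame of dock_top between 0.0985 and 0.1045 m or z of yellow_tray_centre in the frame of dock_top between 0.1285 and 0.1345 m) and (z of orange_tray_centre in the frame of dock_top between 0.0085 and 0.0145 m or z of orange_tray_centre in the frame of dock_top between 0.0385 and 0.0445 m or z of orange_tray_centre in the frame of dock_top between 0.0685 and 0.0745 m or z of orange_tray_centre in the frame of dock_top between 0.0985 and 0.1045 m or z of orange_tray_centre in the frame of dock_top between 0.1285 and 0.1345 m) and (z of lid_grip in the frame of dock_top between 0.106 and 0.112 m or z of lid_grip in the frame of dock_top between 0.136 and 0.142 m or z of lid_grip in the frame of dock_top between 0.166 and 0.172 m) and z of lid_grip in the frame of blue_tray_centre above 0.02 m and z of lid_grip in the frame of red_tray_centre above 0.02 m and z of lid_grip in the frame of green_tray_centre above 0.02 m and z of lid_grip in the frame of yellow_tray_centre above 0.02 m and z of lid_grip in the frame of orange_tray_centre above 0.02 m); the robot touches nothing.
It fails at once if the stone tray or the bead box shifted by more than 20 mm (distance of any of stone_tray, bead_box from where it was at the start of the episode above 0.02 m).
It fails at once if a jar, the findings tin or the coral box shifted by more than 30 mm (distance of any of amber_jar, pink_jar, findings_tin, coral_box from where it was at the start of the episode above 0.03 m).
Of red_tray, green_tray, yellow_tray, orange_tray only 2 to 4 are there at a start; the rules pass over those that are not, and their reading is None.
At some moment in a run one of red_tray, green_tray, yellow_tray, orange_tray, lid may be knocked a few centimetres aside while the robot is not near it.
It also fails if it takes over 210 s, if anything falls off the work surface, if the arm or the gripper's body presses on something with over 40 N, if the wrist force passes 120 N, or if a joint passes its speed limit or range.

## Working session

There is one attempt and no reset: what is moved stays moved. The work goes in short steps, Python scripts to look and compute and a shell command to move; the robot and the scene stay as the last step left them, time stands still between calls to the robot, and variables do not carry over. Pictures are saved under pics/ and viewed, at most 14 in all, crops included, and the job is handed in when it is done.

```bash
mkdir -p pics; cat > h.py <<'E'
import numpy as np, cv2
from rig import ctrl, viewer, models
def cap(n,save=None):
    c=viewer.capture(n)
    if save: cv2.imwrite('pics/'+save,cv2.cvtColor(c['color'],cv2.COLOR_RGB2BGR))
    return c
def K(c):
    f=200/np.tan(np.radians(c['vertical_fov'])/2)
    return np.array([[f,0,c['cx']],[0,f,c['cy']],[0,0,1.]])
def ray(c,px,z):
    u=cv2.undistortPoints(np.array(px,float).reshape(-1,1,2),K(c),np.array(c['dist'],float)).reshape(-1,2)
    P=np.array(c['pose']);d=np.c_[u,np.ones(len(u))]@P[:3,:3].T;o=P[:3,3]
    return o+d*((z-o[2])/d[:,2])[:,None]
def proj(c,pts):
    P=np.linalg.inv(np.array(c['pose']))
    return cv2.projectPoints(np.array(pts,float).reshape(-1,1,3),cv2.Rodrigues(P[:3,:3])[0],P[:3,3],K(c),np.array(c['dist'],float))[0].reshape(-1,2)
E
python3 - <<'E'
from h import *
np.set_printoptions(precision=1,suppress=True)
for n in ['scene','top']:
    c=cap(n,n+'0.png');print(n,np.array(c['pose']),c['vertical_fov'])
    if n=='top':
        for q in ['blue_tray','red_tray','green_tray','yellow_tray','orange_tray','lid','dock_top','stone_tray','bead_box','amber_jar','pink_jar','findings_tin','coral_box']:
            try:
                for d in models.boxes_of(n,q)[:3]:print(q,round(d['p'],2),np.array(d['at']),proj(c,d['at']))
            except Exception as e:print(q,e)
print(ctrl.sense())
E
```

```text
scene [[ -0.7  -0.5   0.5 -23.3]
 [ -0.7   0.5  -0.5 623. ]
 [ -0.   -0.7  -0.7 951.9]
 [  0.    0.    0.    1. ]] 51.89074181799634
top [[   0.    -1.     0.1  489.3]
 [  -1.    -0.     0.   -70.4]
 [  -0.    -0.1   -1.  1326.6]
 [   0.     0.     0.     1. ]] 47.24013561446044
blue_tray 0.96 [ 471.2 -289.     8.9] [[401.2 252.3]]
blue_tray 0.8 [ 439.7 -441.7    3. ] [[454.  263.5]]
blue_tray 0.58 [664.6  61.2  11.2] [[279.9 184.6]]
red_tray 0.6 [576.1 300.8  13. ] [[196.7 214.5]]
red_tray 0.28 [668.3  59.2  12.6] [[280.6 183.3]]
green_tray 0.82 [669.1  59.   10.7] [[280.7 183.1]]
green_tray 0.62 [ 465.8 -222.1    6.1] [[377.8 254.1]]
yellow_tray 0.62 [608.9 194.   13.9] [[233.7 203.4]]
orange_tray 0.72 [455.4 217.   10.4] [[224.7 256.8]]
lid 0.68 [ 663.5 -106.8   18.7] [[337.9 184.9]]
lid 0.22 [608.4 195.2  13.1] [[233.3 203.6]]
dock_top 0.84 [458.1 -47.8   4. ] [[317.  256.4]]
stone_tray 0.61 [ 463.8 -223.6    5.6] [[378.3 254.8]]
bead_box 0.66 [ 548.6 -332.9    3.9] [[415.8 225.4]]
bead_box 0.43 [769.7  43.7   2.1] [[286.7 149.7]]
amber_jar 0.67 [ 639.  -382.9   56.5] [[436.9 192.4]]
pink_jar 0.65 [ 714.3 -247.8   55.1] [[388.4 165.6]]
pink_jar 0.45 [606.5 195.6  16.4] [[232.9 204.1]]
pink_jar 0.15 [459.5 -47.3   4.8] [[316.8 255.9]]
findings_tin 0.89 [756.5 219.4  16.7] [[226.1 152.9]]
findings_tin 0.62 [ 666.4 -107.7   16.3] [[338.2 184.1]]
findings_tin 0.31 [454.6 214.8  13.5] [[225.2 257.1]]
coral_box 0.25 [ 712.7 -247.    57.4] [[388.2 166. ]]
{'time_s': 0.75, 'joints': array([-1.4,  0.3,  1.5,  0. ,  1.3, -0.2]), 'dq': array([-0.,  0.,  0., -0., -0.,  0.]), 'tau': array([  0. , -41.2, -26. ,  -0. ,   0. ,  -0. ]), 'eef_pos': array([ 223. , -475.3,  231.3]), 'ee_rot': array([-0. ,  1. ,  0.2,  0. ]), 'force': array([ 0. , -0.5,  0.6]), 'wrist_torque': array([-0., -0., -0.]), 'grip_force': 0.0, 'grip_width': 0.9967063884437241}
```

```bash
python3 - <<'E'
import cv2
i=cv2.imread('pics/top0.png')
cv2.imwrite('pics/top0c.png',cv2.resize(i[125:300,160:490],None,fx=2.42,fy=2.42,interpolation=cv2.INTER_CUBIC))
E
```

```text
(no output)
```

View pics/top0c.png

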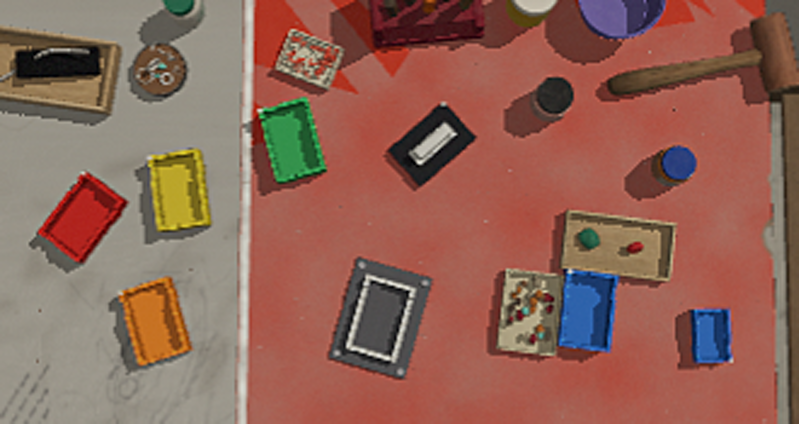

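View pics/scene0.png

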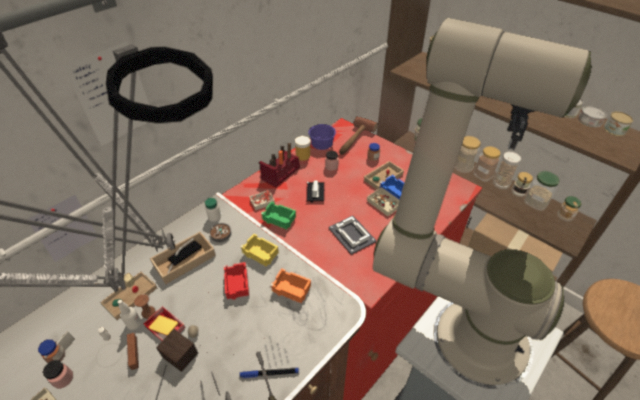

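Top crop shows: blue tray (587,310) beside the cream stone tray (530,312) and the bead box (618,245). The look-alike is the smaller blue tray at (710,336), so I choose (587,310), full-image px (402,253). Red (83,218), yellow (180,190), orange (153,322), green (292,142), lid (432,145) and dock (380,317) are all present, so the stack is 5 trays plus lid.

```bash
cat >> h.py <<'E'
from scipy.optimize import minimize
HUE={'blue':(100,125,120,60),'red':(172,186,150,60),'green':(50,85,90,50),'yellow':(23,34,110,80),'orange':(8,20,150,100)}
def mask(img,col,ctr,R):
    hsv=cv2.cvtColor(img,cv2.COLOR_RGB2HSV);h,s,v=[hsv[...,i].astype(int) for i in range(3)]
    if col=='lid': m=(v<75)&(s<110)
    elif col=='dock': m=(v>150)&(s<60)
    else:
        a,b,sm,vm=HUE[col];m=(s>sm)&(v>vm)&(((h>=a)&(h<=b))|((h+180>=a)&(h+180<=b)))
    yy,xx=np.mgrid[:m.shape[0],:m.shape[1]];m&=np.hypot(xx-ctr[0],yy-ctr[1])<R
    m=cv2.morphologyEx(m.astype(np.uint8),cv2.MORPH_CLOSE,np.ones((3,3)))
    n,l,st,_=cv2.connectedComponentsWithStats(m)
    if n<2: return m*0
    return (l==1+np.argmax(st[1:,4])).astype(np.uint8)
def corners(x,y,a,zs):
    c,s=np.cos(a),np.sin(a)
    return [[x+c*u-s*v,y+s*u+c*v,z] for z in zs for u,v in((45,30),(-45,30),(-45,-30),(45,-30))]
def fit(c,col,x,y,base=0,save=None):
    """pose of tray/lid/dock: lug-tip plane z = base; returns x,y,yaw,IoU,dot score"""
    zs={'lid':(7+base,13+base),'dock':(24+base,24+base)}.get(col,(7+base,37+base))
    top=zs[1];img=c['color']
    ctr=proj(c,[x,y,top])[0];R=np.hypot(*(proj(c,[x+75,y,top])[0]-ctr))
    m=mask(img,col,ctr,R);pts=np.argwhere(m)[:,::-1].astype(np.float32)
    if len(pts)<30: return None
    S=max(1,int(round(240/R)))
    hull=cv2.convexHull(pts.astype(np.int32));M=np.zeros(m.shape,np.uint8);cv2.fillConvexPoly(M,hull,1)
    x0,y0=np.maximum((ctr-1.3*R).astype(int),0);M=M[y0:int(ctr[1]+1.3*R),x0:int(ctr[0]+1.3*R)]
    M=cv2.resize(M,None,fx=S,fy=S,interpolation=cv2.INTER_LINEAR)
    def cost(p):
        q=cv2.convexHull(((proj(c,corners(*p,zs))-[x0,y0]+.5)*S*16).astype(np.int32))
        r=np.zeros_like(M);cv2.fillConvexPoly(r,q,1,shift=4)
        return -(r&M).sum()/max(1,(r|M).sum())
    best=None
    g=ray(c,[pts.mean(0)],top)[0]
    for a in np.arange(0,np.pi,np.pi/6):
        o=minimize(cost,[g[0],g[1],a],method='Nelder-Mead',options=dict(initial_simplex=[[g[0],g[1],a],[g[0]+8,g[1],a],[g[0],g[1]+8,a],[g[0],g[1],a+.25]],xatol=.05,fatol=1e-5))
        if best is None or o.fun<best.fun: best=o
    px,py,a=best.x
    def white(aa):
        k,s=np.cos(aa),np.sin(aa);w=[]
        for u in(38,41,43):
            for v in(24,26,28):
                q=proj(c,[px+k*u-s*v,py+s*u+k*v,top])[0];w.append(cv2.getRectSubPix(img,(1,1),(float(q[0]),float(q[1])))[0,0].min())
        return int(max(w))
    w0,w1=white(a),white(a+np.pi)
    if w1>w0:a+=np.pi
    a=(a+np.pi)%(2*np.pi)-np.pi
    if save:
        v=cv2.cvtColor(img,cv2.COLOR_RGB2BGR).copy()
        q=proj(c,corners(px,py,a,[top])).astype(int);cv2.polylines(v,[q],1,(255,0,255),1);cv2.circle(v,tuple(q[0]),4,(255,255,0),1);cv2.imwrite('pics/'+save,v)
    return round(px,1),round(py,1),round(a,3),round(-best.fun,3),w0,w1
E
python3 - <<'E'
from h import *
c=cap('top')
for k,x,y in [('blue',471,-289),('red',576,301),('green',668,59),('yellow',609,194),('orange',455,217),('lid',664,-107),('dock',458,-48)]:
    print(k,fit(c,k,x,y,1.5 if k in('red','yellow','orange') else 0))
E
```

```text
blue (np.float64(430.6), np.float64(-218.1), np.float64(0.194), np.float64(-0.0), 102, 75)
red (np.float64(636.2), np.float64(203.3), np.float64(-0.438), np.float64(-0.0), 44, 136)
green (np.float64(704.1), np.float64(137.8), np.float64(3.117), np.float64(-0.0), 194, 138)
yellow (np.float64(703.6), np.float64(254.0), np.float64(2.172), np.float64(-0.0), 135, 93)
orange (np.float64(550.6), np.float64(278.4), np.float64(2.172), np.float64(-0.0), 130, 30)
lid (np.float64(593.3), np.float64(-33.3), np.float64(2.352), np.float64(-0.0), 85, 71)
dock (np.float64(428.3), np.float64(43.2), np.float64(2.833), np.float64(-0.0), 82, 79)h.py:47: RuntimeWarning: overflow encountered in scalar negative
  return -(r&M).sum()/max(1,(r|M).sum())
```

```bash
sed -i 's/return -(r&M).sum()\/max/return -float((r\&M).sum())\/max/; s/return round(px,1),round(py,1),round(a,3),round(-best.fun,3)/return float(round(px,1)),float(round(py,1)),float(round(a,3)),round(-best.fun,3)/' h.py
python3 - <<'E'
from h import *
c=cap('top')
for k,x,y in [('blue',471,-289),('red',576,301),('green',668,59),('yellow',609,194),('orange',455,217),('lid',664,-107),('dock',458,-48)]:
    print(k,fit(c,k,x,y,1.5 if k in('red','yellow','orange') else 0))
E
python3 -c "
import cv2;i=cv2.imread('pics/top0.png')
cv2.imwrite('pics/c1.png',cv2.resize(i[230:275,360:470],None,fx=7,fy=7,interpolation=cv2.INTER_CUBIC))"
```

```text
blue (470.0, -290.6, -0.107, np.float64(0.938), 192, 85)
red (576.3, 305.9, -0.622, np.float64(0.96), 42, 187)
green (668.3, 59.2, 0.274, np.float64(0.957), 199, 51)
yellow (608.9, 192.1, 0.152, np.float64(0.954), 41, 190)
orange (454.1, 216.6, 0.309, np.float64(0.958), 38, 160)
lid (667.0, -106.8, -0.839, np.float64(0.942), 37, 142)
dock (459.6, -47.7, -0.276, np.float64(0.957), 198, 177)
```

View pics/c1.png

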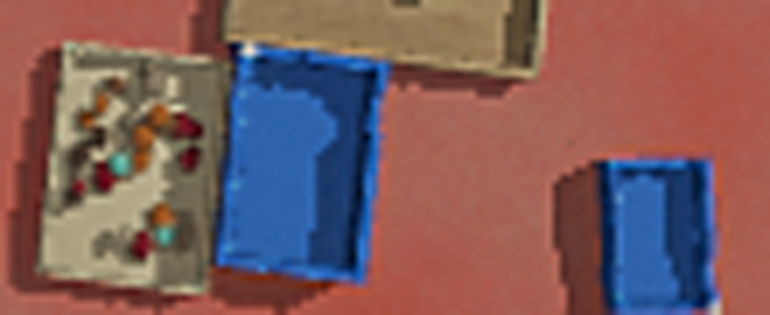

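```bash
cat >> h.py <<'E'
def psi():
    w,x,y,z=ctrl.sense()['ee_rot'];return np.arctan2(2*(x*y+w*z),1-2*(y*y+z*z))
def off(x,y,a,u,v):
    "world point of (u,v) in the frame x,y,a"
    return x+np.cos(a)*u-np.sin(a)*v,y+np.sin(a)*u+np.cos(a)*v
def rel(x,y,z,a):
    "turn first, then shift (tool axes after the turn), m"
    s=ctrl.sense();p=s['eef_pos'];t=psi();a=(a-t+np.pi/2)%np.pi-np.pi/2+t
    d=np.array([x,y])-p[:2];c,k=np.cos(a),np.sin(a)
    sh=np.array([c*d[0]+k*d[1],k*d[0]-c*d[1],p[2]-z])/1000
    print('t',round(s['time_s'],1),'psi',round(t,3),'j6',round(s['joints'][5],2),'TURN',round(t-a,3),'SHIFT',sh.round(4),'rows>=',int(np.ceil(np.linalg.norm(sh)/.06)))
E
python3 - <<'E'
from h import *
d=np.array(cap('wrist')['pose']);s=ctrl.sense()
print(d.round(2),s['eef_pos'])
rel(470,-290,230,-.107)
E
```

```text
[[ 4.2000e-01 -8.6000e-01 -2.9000e-01  2.9871e+02]
 [-9.1000e-01 -4.0000e-01 -1.4000e-01 -4.3954e+02]
 [-0.0000e+00  3.2000e-01 -9.5000e-01  3.7265e+02]
 [ 0.0000e+00  0.0000e+00  0.0000e+00  1.0000e+00]] [ 223.0264971  -475.28197097  231.28787696]
t 0.9 psi 0.439 j6 -0.22 TURN 0.546 SHIFT [ 0.2258 -0.2106  0.0013] rows>= 6
```

```bash
python3 -m pendant '0 0 0 0.182; 0 0 0 0.182; 0 0 0 0.182; 0.0376 -0.035 0 0; 0.0376 -0.035 0 0; 0.0376 -0.035 0 0; 0.0376 -0.035 0 0; 0.0376 -0.035 0 0; 0.0376 -0.035 0 0; 0 0 0 0' 0.4; python3 - <<'E'
from h import *
c=cap('wrist')
b=fit(c,'blue',470,-290,save='w1.png');print(b)
rel(*b[:2],60,b[2])
E
```

```text
time_s: 2.15
eef_pos: [471.7, -288.6, 231.1]
ee_rot: [-0.0, 0.999, -0.051, 0.0]
force: [-1.1, 0.6, -0.8]
grip_width: 0.398
grip_force: 0.0
(470.0, -288.8, -0.13, np.float64(0.961), 238, 106)
t 2.2 psi -0.105 j6 0.91 TURN 0.025 SHIFT [-0.0006 -0.0009  0.1711] rows>= 3
```

View pics/w1.png

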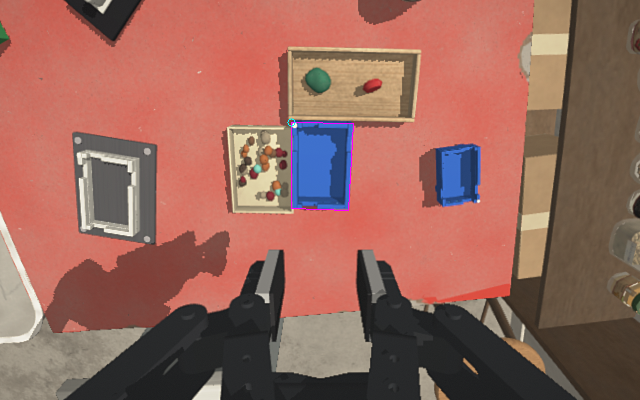

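Fit overlay sits on the larger blue tray (corners 292,123 to 350,210), look-alike at (458,175). I'll grip its free -y wall and drag it clear.

```bash
python3 - <<'E'
from h import *
rel(*off(470,-289,-.115,-5,-27.5),17,-.115)
E
```

```text
t 2.2 psi -0.105 j6 0.91 TURN 0.01 SHIFT [-0.0055  0.0268  0.2141] rows>= 4
```

```bash
python3 -m pendant '-0.0055 0.0268 0.05 0.01; 0 0 0.055 0; 0 0 0.05 0; 0 0 0.03 0; 0 0 0.029 0; 0 0 0 0' && python3 -m pendant '0 0 0 0; 0 0 0 0; 0 0 0 0; 0 0 0 0' 0 40
```

```text
time_s: 2.95
eef_pos: [459.8, -316.8, 15.9]
ee_rot: [-0.001, 0.998, -0.059, -0.001]
force: [-0.3, 0.3, 0.2]
grip_width: 0.398
grip_force: 0.0
time_s: 3.45
eef_pos: [461.9, -317.5, 18.7]
ee_rot: [0.001, 0.998, -0.059, 0.001]
force: [-1.1, -1.5, 7.1]
grip_width: 0.044
grip_force: 44.0
```

```bash
python3 -m pendant '-0.002 0.006 0 0; -0.004 0.008 0 0; -0.006 0.008 0 0; -0.006 0.008 0 0; -0.006 0.006 0 0; -0.005 0.005 0 0; -0.004 0.003 0 0; 0 0 0 0' && python3 -m pendant '0 0 0 0; 0 0 0 0; 0 0 -0.03 0; 0 0 -0.05 0; 0 -0.028 -0.06 0; 0 -0.02 -0.04 0; 0 0 0 0;0 0 0 0' 0.4; python3 - <<'E'
from h import *
c=cap('wrist')
b=fit(c,'blue',440,-335,save='w2.png');print(b)
c=cap('top');print(fit(c,'blue',b[0],b[1]))
for q in('stone_tray','bead_box'):print(q,[(round(d['p'],2),np.array(d['at']).round()) for d in models.boxes_of('top',q)[:2]])
rel(*b[:2],9,b[2])
E
```

```text
time_s: 4.45
eef_pos: [423.9, -357.4, 18.7]
ee_rot: [0.001, 0.998, -0.059, 0.001]
force: [-1.6, -1.1, 7.6]
grip_width: 0.043
grip_force: 43.9
time_s: 5.45
eef_pos: [428.7, -310.3, 193.0]
ee_rot: [-0.0, 0.998, -0.059, -0.001]
force: [0.4, -0.2, -1.0]
grip_width: 0.396
grip_force: 0.0
(432.6, -329.8, -0.129, np.float64(0.966), 83, 238)
(461.7, -307.0, -1.567, np.float64(0.281), 81, 93)
stone_tray [(0.79, array([ 463., -224.,    6.])), (0.63, array([772.,  46.,   2.]))]
bead_box [(0.63, array([ 545., -330.,    3.]))]
t 5.7 psi -0.118 j6 0.84 TURN 0.011 SHIFT [0.0064 0.0186 0.1837] rows>= 4
```

View pics/w2.png

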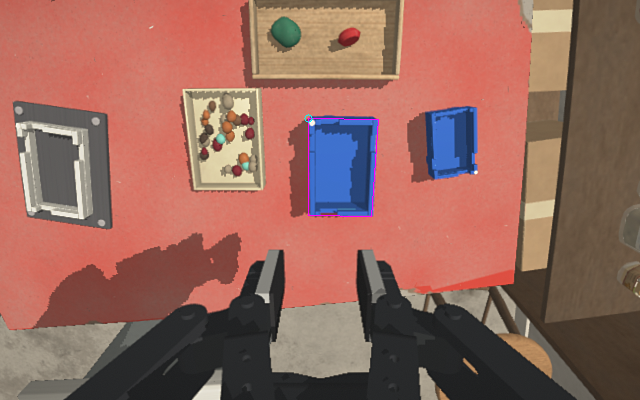

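Blue stands alone now (312–376, 118–215), about 45 mm from the stone tray and 40 mm from the bead box; neither moved.

```bash
python3 -m pendant '0.0064 0.0186 0.03 0; 0 0 0.05 0; 0 0 0.05 0; 0 0 0.04 0; 0 0 0.0207 0; 0 0 0 0; 0 0 0 0' 0.97 && python3 -m pendant '0 0 0 0; 0 0 0 0; 0 0 0 0; 0 0 0 0; 0 0 0 0' 0.4 40 && python3 -m pendant '0 0 -0.03 0; 0 0 -0.05 0; 0 0 -0.05 0; 0 0 -0.05 0; 0 0 0 0; 0 0 0 0' ; python3 - <<'E'
from h import *
c=cap('wrist','w3.png')
s=ctrl.sense();print(s['eef_pos'],s['grip_width'])
rel(459.6,-47.7,185,-.276)
E
```

```text
time_s: 6.52
eef_pos: [433.4, -330.1, 4.0]
ee_rot: [0.0, 0.998, -0.059, 0.0]
force: [0.3, -0.2, 0.3]
grip_width: 0.971
grip_force: 0.0
time_s: 7.15
eef_pos: [433.5, -330.0, 4.2]
ee_rot: [0.001, 0.998, -0.058, 0.001]
force: [-1.2, 0.7, 7.7]
grip_width: 0.701
grip_force: 41.9
time_s: 7.9
eef_pos: [432.8, -329.2, 182.3]
ee_rot: [-0.001, 0.998, -0.059, -0.001]
force: [0.0, 0.2, -1.9]
grip_width: 0.695
grip_force: 44.5
[ 432.69699203 -329.10109143  181.82673353] 0.6937139129234718
t 8.0 psi -0.117 j6 0.82 TURN 0.159 SHIFT [-0.0508 -0.2781 -0.0032] rows>= 5
```

View pics/w3.png

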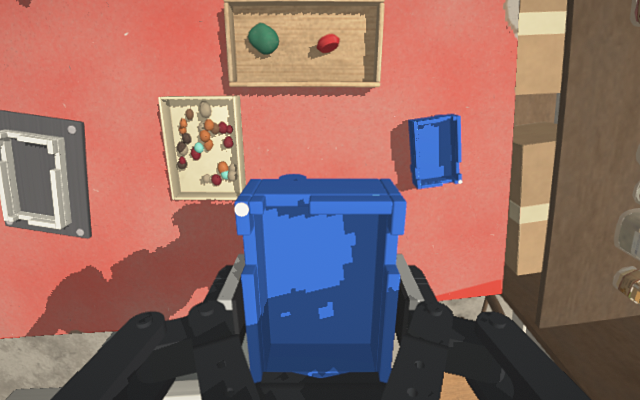

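Blue is held squarely (rim 245–405, dot at (242,210)). I'll move towards the dock, stopping short to view it.

```bash
python3 -m pendant '0 0 0 0.08; 0 0 0 0.079; -0.016 -0.05 0 0; -0.016 -0.06 0 0; 0 -0.05 -0.01 0; 0 0 0 0; 0 0 0 0'; cat >> h.py <<'E'
def held(c,col='blue'):
    "white dot of the held part -> dot in tool frame (u along tool x, v = left), lug tips 4 mm below TCP"
    s=ctrl.sense();b=s['eef_pos'][2]-4+37
    i=c['color'].astype(int);m=((i.min(2)>215)).astype(np.uint8);m[:, :200]=0;m[:,290:]=0;m[:170]=0;m[250:]=0
    n,l,st,ce=cv2.connectedComponentsWithStats(m);k=1+np.argmax(st[1:,4])
    g=ray(c,[ce[k]],b)[0][:2]-s['eef_pos'][:2];a=psi()
    return ce[k].round(1),st[k,4],(np.array([[np.cos(a),np.sin(a)],[-np.sin(a),np.cos(a)]])@g).round(1)
E
python3 - <<'E'
from h import *
c=cap('wrist','w4.png')
print(fit(c,'dock',459,-48,save='w4.png'))
print(held(c))
rel(459.6,-47.7,120,-.276)
E
```

```text
time_s: 8.82
eef_pos: [445.7, -167.2, 192.3]
ee_rot: [-0.0, 0.99, -0.138, -0.001]
force: [-0.3, 0.4, -0.8]
grip_width: 0.694
grip_force: 44.3
(462.0, -50.5, -0.272, np.float64(0.794), 140, 230)
(array([226.2, 194.8]), np.int32(168), array([46.8, 32.2]))
t 8.9 psi -0.277 j6 1.24 TURN -0.001 SHIFT [-0.0192 -0.1192  0.0723] rows>= 3
```

View pics/w4.png

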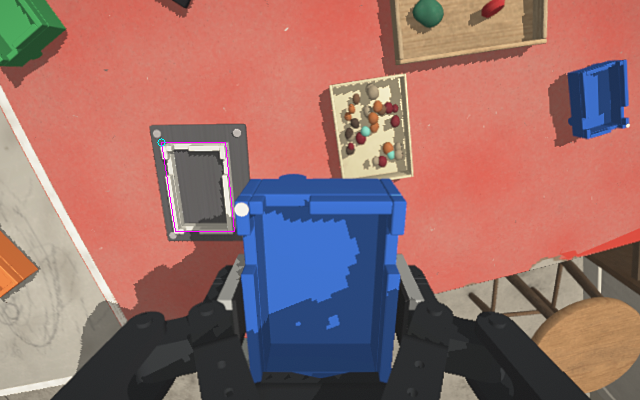

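```bash
python3 -c "
import cv2,numpy as np
a=cv2.imread('pics/w1.png')[125:250,65:165];b=cv2.imread('pics/w2.png')[95:235,5:117]
f=lambda i:cv2.resize(i,(400,500),interpolation=cv2.INTER_CUBIC)
cv2.imwrite('pics/c2.png',np.hstack([f(a),f(b)]))"
```

```text
(no output)
```

View pics/c2.png

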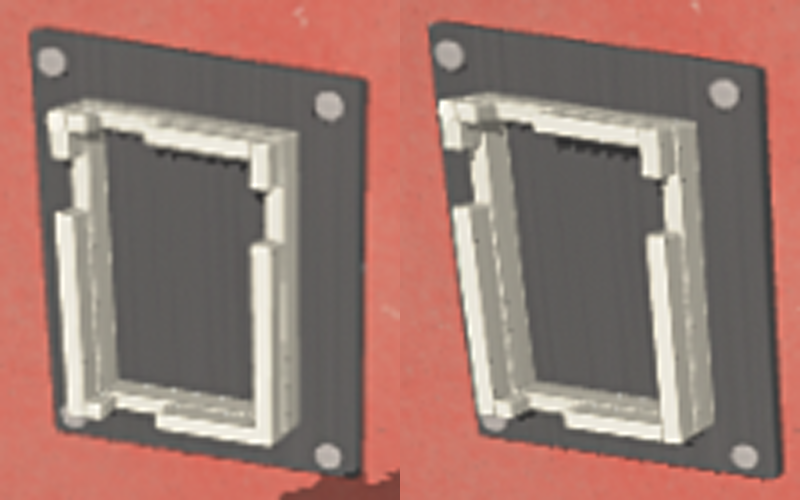

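```bash
sed -i "s/'dock':(24+base,24+base)/'dock':(7+base,24+base)/" h.py; python3 - <<'E'
from h import *
c=cap('wrist');print(fit(c,'dock',459,-48,save='w5.png'))
v=cv2.imread('pics/w5.png');cv2.imwrite('pics/w5.png',cv2.resize(v[110:250,130:260],None,fx=4,fy=4))
c=cap('top');print(fit(c,'dock',459,-48))
E
```

```text
(459.9, -47.1, -0.278, np.float64(0.871), 241, 140)
(460.9, -47.7, -0.285, np.float64(0.886), 189, 123)
```

View pics/w5.png

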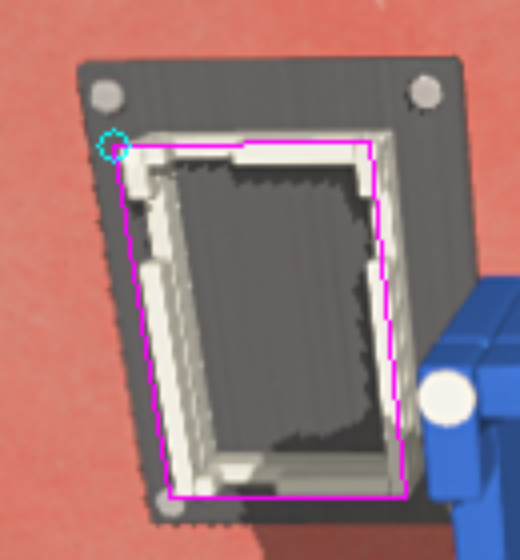

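The dock's notches are nearer its upper and left ends in the picture, so its +x points up and yaw is about -0.28; its centre is about (460.5, -48.3).

```bash
python3 -c "
from h import *
rel(460.5,-48.3,40,-.28)"
```

```text
t 9.0 psi -0.278 j6 1.24 TURN 0.002 SHIFT [-0.0188 -0.119   0.1526] rows>= 4
```

```bash
python3 -m pendant '-0.0063 -0.04 0 0.002; -0.0063 -0.04 0 0; -0.0062 -0.039 0 0; 0 0 0.05 0; 0 0 0.05 0; 0 0 0.035 0; 0 0 0.0176 0; 0 0 0 0;0 0 0 0' && python3 -c "
from h import *
rel(460.5,-48.3,21,-.28)"
```

```text
time_s: 10.1
eef_pos: [461.0, -47.9, 41.3]
ee_rot: [0.0, 0.99, -0.139, 0.001]
force: [-0.2, -0.5, -1.2]
grip_width: 0.693
grip_force: 44.3
t 10.1 psi -0.279 j6 1.49 TURN 0.001 SHIFT [-0.0004  0.0005  0.0203] rows>= 1
```

```bash
python3 -m pendant '0 0 0.007 0; 0 0 0.006 0; 0 0 0.004 0; 0 0 0.002 0; 0 0 0 0; 0 0 0 0'; python3 -m pendant '0 0 0 0; 0 0 0 0; 0 0 0 0; 0 0 0 0' 0.97
```

```text
time_s: 10.85
eef_pos: [460.6, -47.4, 21.7]
ee_rot: [0.0, 0.99, -0.139, 0.0]
force: [-0.5, -0.2, -0.5]
grip_width: 0.693
grip_force: 44.3
time_s: 11.35
eef_pos: [460.6, -47.4, 21.6]
ee_rot: [-0.0, 0.99, -0.139, 0.0]
force: [-0.2, -0.1, -1.0]
grip_width: 0.968
grip_force: 0.0
```

```bash
python3 -m pendant '0 0 -0.03 0; 0 0 -0.06 0; 0 0 -0.06 0; 0 0 -0.06 0; 0.03 0 -0.02 0; 0 0 0 0;0 0 0 0'; python3 - <<'E'
from h import *
c=cap('wrist')
for b in(17,24):print(fit(c,'blue',460,-48,b,save='w6.png'))
c=cap('top')
for k,x,y in [('red',576,301),('green',668,59),('yellow',609,194),('orange',455,217),('lid',664,-107)]:
    print(k,fit(c,k,x,y,1.5 if k in('red','yellow','orange') else 0))
rel(668,59,245,.274)
E
```

```text
time_s: 12.22
eef_pos: [488.6, -55.3, 250.6]
ee_rot: [-0.0, 0.99, -0.139, -0.001]
force: [-1.1, 1.1, -0.1]
grip_width: 0.969
grip_force: 0.0
(460.8, -47.0, -0.281, np.float64(0.974), 227, 55)
(462.0, -47.3, -0.278, np.float64(0.945), 103, 223)
red (576.3, 305.9, -0.622, np.float64(0.96), 42, 186)
green (668.5, 59.2, 0.275, np.float64(0.955), 202, 52)
yellow (608.9, 192.1, 0.152, np.float64(0.954), 39, 190)
orange (454.4, 216.7, 0.308, np.float64(0.958), 37, 158)
lid (666.7, -106.8, -0.835, np.float64(0.945), 39, 139)
t 12.3 psi -0.278 j6 1.5 TURN -0.552 SHIFT [ 0.2036 -0.0615  0.0057] rows>= 4
```

View pics/w6.png

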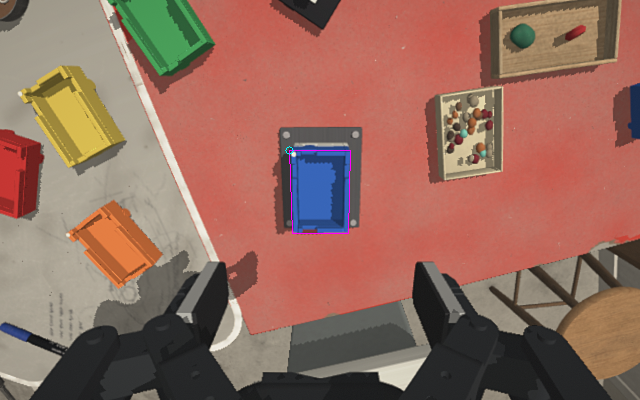

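Blue is on the dock (outline 290–350, 150–233), and its height matches the seated level. Next is green.

```bash
python3 -m pendant '0 0 0 -0.184; 0 0 0 -0.184; 0 0 0 -0.184; 0.05 -0.0152 0.01 0; 0.05 -0.0152 0.01 0; 0.05 -0.0152 0.01 0; 0.0536 -0.0159 0.01 0; 0 0 0 0; 0 0 0 0' ; python3 - <<'E'
from h import *
c=cap('wrist')
b=fit(c,'green',668,59,0);print(b)
rel(*b[:2],2,b[2])
E
```

```text
time_s: 13.45
eef_pos: [668.2, 58.5, 211.3]
ee_rot: [-0.0, 0.991, 0.136, -0.001]
force: [-0.5, -0.3, 0.8]
grip_width: 0.965
grip_force: 0.0
(669.6, 59.2, 0.271, np.float64(0.97), 225, 73)
t 13.5 psi 0.273 j6 1.21 TURN 0.002 SHIFT [ 0.0017 -0.0006  0.2101] rows>= 4
```

```bash
python3 -m pendant '0.0017 -0.0006 0.05 0.002; 0 0 0.055 0; 0 0 0.05 0; 0 0 0.035 0; 0 0 0.02 0; 0 0 0 0; 0 0 0 0' 0.97 && python3 -m pendant '0 0 0 0; 0 0 0 0; 0 0 0 0; 0 0 0 0; 0 0 0 0' 0.4 40 && python3 -m pendant '0 0 -0.03 0; 0 0 -0.05 0; 0 0 -0.05 0; 0 0 -0.04 0; 0 0 0 0; 0 0 0 0' ; python3 -c "
from h import *
rel(460.7,-47.3,120,-.28)"
```

```text
time_s: 14.38
eef_pos: [671.2, 59.4, 3.7]
ee_rot: [0.0, 0.991, 0.135, 0.001]
force: [-0.2, -0.2, 0.4]
grip_width: 0.971
grip_force: 0.0
time_s: 15.0
eef_pos: [670.9, 59.7, 3.1]
ee_rot: [0.0, 0.991, 0.136, 0.001]
force: [-1.3, -0.5, 7.0]
grip_width: 0.692
grip_force: 41.9
time_s: 15.75
eef_pos: [669.7, 59.7, 170.3]
ee_rot: [-0.0, 0.991, 0.135, -0.001]
force: [0.2, -0.0, -1.9]
grip_width: 0.696
grip_force: 44.2
t 15.8 psi 0.272 j6 1.21 TURN 0.552 SHIFT [-0.1713  0.1606  0.0503] rows>= 5
```

```bash
python3 -m pendant '0 0 0 0.184; 0 0 0 0.184; 0 0 0 0.184; -0.0426 0.0402 0 0; -0.0426 0.0402 0 0; -0.0426 0.0401 0 0; -0.0425 0.0401 0 0; 0 0 0.03 0; 0 0 0.02 0; 0 0 0 0'; python3 -c "
from h import *
rel(*off(460.7,-47.3,-.28,1,0),52,-.28)"
```

```text
time_s: 17.0
eef_pos: [460.8, -47.1, 119.7]
ee_rot: [-0.001, 0.99, -0.14, -0.002]
force: [-0.1, 0.4, -0.2]
grip_width: 0.698
grip_force: 44.0
t 17.0 psi -0.28 j6 1.5 TURN -0.0 SHIFT [0.0009 0.0002 0.0677] rows>= 2
```

```bash
python3 -m pendant '0.0009 0 0.03 0; 0 0 0.018 0; 0 0 0.007 0; 0 0 0.006 0; 0 0 0.005 0; 0 0 0.004 0; 0 0 0 0;0 0 0 0'; python3 -m pendant '0 0 0 0; 0 0 0 0; 0 0 0 0; 0 0 0 0' 0.97; python3 -m pendant '0 0 -0.03 0; 0 0 -0.06 0; 0 0 -0.06 0; 0 0 -0.05 0; 0.03 0 0 0; 0 0 0 0;0 0 0 0'; python3 - <<'E'
from h import *
c=cap('wrist')
for b in(47,54):print(fit(c,'green',460,-48,b))
c=cap('top')
for k,x,y in [('red',576,301),('yellow',609,194),('orange',455,217),('lid',664,-107)]:
    print(k,fit(c,k,x,y,0 if k=='lid' else 1.5))
rel(608.9,192,210,.152)
E
```

```text
time_s: 18.0
eef_pos: [463.1, -47.8, 51.8]
ee_rot: [0.0, 0.99, -0.14, 0.0]
force: [-0.2, 0.3, -1.1]
grip_width: 0.696
grip_force: 44.2
time_s: 18.5
eef_pos: [463.0, -47.8, 51.7]
ee_rot: [0.0, 0.99, -0.14, 0.0]
force: [0.1, -0.1, -0.6]
grip_width: 0.966
grip_force: 0.0
time_s: 19.38
eef_pos: [491.3, -55.9, 251.1]
ee_rot: [-0.0, 0.99, -0.14, -0.001]
force: [-0.0, 0.7, 0.1]
grip_width: 0.97
grip_force: 0.0
(462.3, -47.0, -0.279, np.float64(0.983), 226, 71)
(464.4, -47.6, -0.282, np.float64(0.951), 225, 83)
red (576.3, 305.9, -0.622, np.float64(0.96), 43, 186)
yellow (608.9, 192.1, 0.152, np.float64(0.957), 39, 189)
orange (454.3, 216.8, 0.311, np.float64(0.957), 157, 36)
lid (666.9, -106.7, -0.844, np.float64(0.94), 35, 142)
t 19.5 psi -0.28 j6 1.5 TURN -0.432 SHIFT [ 0.1538 -0.2272  0.0414] rows>= 5
```

```bash
python3 -m pendant '0 0 0 -0.144; 0 0 0 -0.144; 0 0 0 -0.144; 0.0308 -0.0454 0.008 0; 0.0308 -0.0454 0.008 0; 0.0308 -0.0454 0.008 0; 0.0308 -0.0454 0.008 0; 0.0306 -0.0456 0.008 0; 0 0 0 0; 0 0 0 0' ; python3 - <<'E'
from h import *
c=cap('wrist')
b=fit(c,'yellow',608,192,1.5);print(b)
rel(*b[:2],3.5,b[2])
E
```

```text
time_s: 20.72
eef_pos: [609.2, 191.4, 211.6]
ee_rot: [0.0, 0.997, 0.076, -0.0]
force: [-0.6, -0.4, 1.0]
grip_width: 0.97
grip_force: 0.0
(609.0, 191.7, 0.153, np.float64(0.981), 208, 76)
t 20.8 psi 0.151 j6 1.54 TURN -0.002 SHIFT [-1.000e-04 -8.000e-04  2.085e-01] rows>= 4
```

```bash
python3 -m pendant '-0.0015 -0.0008 0.05 -0.002; 0 0 0.055 0; 0 0 0.05 0; 0 0 0.035 0; 0 0 0.0185 0; 0 0 0 0; 0 0 0 0' 0.84 && python3 -m pendant '0 0 0 0; 0 0 0 0; 0 0 0 0; 0 0 0 0; 0 0 0 0' 0.4 40 && python3 -m pendant '0 0 -0.03 0; 0 0 -0.05 0; 0 0 -0.05 0; 0 0 -0.05 0; 0 0 0 0; 0 0 0 0' ; python3 -c "
from h import *
rel(460.7,-47.3,150,-.28)"
```

```text
time_s: 21.65
eef_pos: [609.0, 192.2, 5.0]
ee_rot: [-0.0, 0.997, 0.077, 0.001]
force: [-0.4, -0.4, 0.3]
grip_width: 0.837
grip_force: 0.0
time_s: 22.28
eef_pos: [608.9, 192.4, 4.9]
ee_rot: [-0.0, 0.997, 0.077, 0.001]
force: [-1.0, -0.9, 7.8]
grip_width: 0.697
grip_force: 42.1
time_s: 23.02
eef_pos: [607.4, 192.3, 182.2]
ee_rot: [0.0, 0.997, 0.077, -0.001]
force: [-1.0, 0.3, -2.2]
grip_width: 0.695
grip_force: 44.3
t 23.0 psi 0.154 j6 1.54 TURN 0.434 SHIFT [-0.0748  0.2708  0.0322] rows>= 5
```

```bash
python3 -m pendant '0 0 0 0.145; 0 0 0 0.145; 0 0 0 0.144; -0.015 0.0542 0 0; -0.015 0.0542 0 0; -0.015 0.0541 0 0; -0.015 0.0541 0 0; -0.0148 0.0541 0 0; 0 0 0.03 0; 0 0 0 0'; python3 -c "
from h import *
rel(460.7,-47.3,82,-.28)"
```

```text
time_s: 24.28
eef_pos: [459.5, -46.9, 150.9]
ee_rot: [-0.001, 0.99, -0.14, -0.003]
force: [0.2, -0.4, -1.0]
grip_width: 0.695
grip_force: 44.2
t 24.3 psi -0.281 j6 1.5 TURN -0.001 SHIFT [0.0012 0.     0.0689] rows>= 2
```

```bash
python3 -m pendant '0 0 0.03 0; 0 0 0.018 0; 0 0 0.008 0; 0 0 0.006 0; 0 0 0.005 0; 0 0 0.003 0; 0 0 0 0;0 0 0 0'; python3 -c "
from h import *
rel(460.7,-47.3,80.5,-.28)"
```

```text
time_s: 25.28
eef_pos: [461.3, -47.2, 83.4]
ee_rot: [0.0, 0.99, -0.14, 0.0]
force: [-0.5, 0.1, -2.0]
grip_width: 0.696
grip_force: 44.3
t 25.3 psi -0.28 j6 1.5 TURN -0.0 SHIFT [-0.0006  0.0003  0.0029] rows>= 1
```

```bash
python3 -m pendant '0 0 0.002 0; 0 0 0 0;0 0 0 0'; python3 -m pendant '0 0 0 0; 0 0 0 0; 0 0 0 0; 0 0 0 0' 0.97; python3 -m pendant '0 0 -0.03 0; 0 0 -0.06 0; 0 0 -0.06 0; 0 0 -0.04 0; 0.02 0 0 0; 0 0 0 0;0 0 0 0'; python3 - <<'E'
from h import *
c=cap('wrist')
for b in(77,84):print(fit(c,'yellow',460,-48,b))
c=cap('top')
for k,x,y in [('red',576,301),('orange',455,217),('lid',664,-107)]:
    print(k,fit(c,k,x,y,0 if k=='lid' else 1.5))
rel(576.3,305.9,210,-.622)
rel(454.3,216.8,210,.31)
E
```

```text
time_s: 25.65
eef_pos: [461.2, -47.1, 81.2]
ee_rot: [-0.0, 0.99, -0.14, 0.0]
force: [0.1, -0.1, -1.1]
grip_width: 0.696
grip_force: 44.3
time_s: 26.15
eef_pos: [461.2, -47.2, 81.2]
ee_rot: [0.0, 0.99, -0.14, 0.0]
force: [-1.4, 0.2, 0.1]
grip_width: 0.965
grip_force: 0.0
time_s: 27.02
eef_pos: [479.8, -52.5, 270.5]
ee_rot: [-0.0, 0.99, -0.14, -0.001]
force: [-0.0, -0.3, -0.3]
grip_width: 0.968
grip_force: 0.0
(461.9, -46.9, -0.283, np.float64(0.979), 81, 223)
(463.2, -47.4, -0.281, np.float64(0.945), 84, 221)
red (576.3, 305.7, -0.621, np.float64(0.961), 186, 41)
orange (454.1, 216.6, 0.309, np.float64(0.958), 159, 39)
lid (666.7, -106.9, -0.835, np.float64(0.939), 140, 39)
t 27.1 psi -0.28 j6 1.5 TURN 0.342 SHIFT [-0.1305 -0.3474  0.0608] rows>= 7
t 27.1 psi -0.28 j6 1.5 TURN -0.59 SHIFT [ 0.0578 -0.2642  0.0608] rows>= 5
```

Yellow seated too. Now orange.

```bash
python3 -m pendant '0 0 0 -0.147; 0 0 0 -0.147; 0 0 0 -0.148; 0 0 0 -0.148; 0.0145 -0.053 0.012 0; 0.0145 -0.053 0.012 0; 0.0145 -0.053 0.012 0; 0.0143 -0.053 0.012 0; 0 -0.0522 0.012 0; 0 0 0 0' ; python3 -m pendant '0 0 0 0'; python3 - <<'E'
from h import *
c=cap('wrist')
b=fit(c,'orange',454,217,1.5);print(b)
rel(*b[:2],3.5,b[2])
E
```

```text
time_s: 28.38
eef_pos: [453.0, 219.0, 210.2]
ee_rot: [-0.0, 0.988, 0.157, -0.001]
force: [0.4, -0.9, -0.1]
grip_width: 0.968
grip_force: 0.0
time_s: 28.5
eef_pos: [455.0, 216.1, 211.3]
ee_rot: [0.0, 0.988, 0.154, 0.0]
force: [0.1, -0.7, -0.7]
grip_width: 0.97
grip_force: 0.0
(455.7, 217.2, 0.308, np.float64(0.971), 60, 203)
t 28.6 psi 0.309 j6 1.47 TURN 0.001 SHIFT [ 0.0009 -0.0012  0.2079] rows>= 4
```

```bash
python3 -m pendant '-0.0005 -0.0012 0.05 0; 0 0 0.055 0; 0 0 0.05 0; 0 0 0.035 0; 0 0 0.018 0; 0 0 0 0; 0 0 0 0' 0.97 && python3 -m pendant '0 0 0 0; 0 0 0 0; 0 0 0 0; 0 0 0 0; 0 0 0 0' 0.4 40 && python3 -m pendant '0 0 -0.03 0; 0 0 -0.05 0; 0 0 -0.055 0; 0 0 -0.055 0; 0 0 0 0; 0 0 0 0' ; python3 -c "
from h import *
rel(460.7,-47.3,170,-.28)"
```

```text
time_s: 29.42
eef_pos: [455.0, 217.1, 4.2]
ee_rot: [-0.0, 0.988, 0.154, 0.001]
force: [0.5, 0.6, -0.5]
grip_width: 0.968
grip_force: 0.0
time_s: 30.05
eef_pos: [454.7, 217.7, 4.1]
ee_rot: [0.0, 0.988, 0.154, 0.001]
force: [-1.1, -0.9, 6.5]
grip_width: 0.699
grip_force: 41.7
time_s: 30.8
eef_pos: [453.5, 217.4, 192.2]
ee_rot: [0.0, 0.988, 0.154, -0.001]
force: [0.2, 0.6, -2.4]
grip_width: 0.695
grip_force: 44.6
t 30.8 psi 0.31 j6 1.47 TURN 0.59 SHIFT [0.0801 0.2524 0.0222] rows>= 5
```

```bash
python3 -m pendant '0 0 0 0.148; 0 0 0 0.147; 0 0 0 0.147; 0 0 0 0.148; 0.0158 0.0505 0 0; 0.0158 0.0505 0 0; 0.0158 0.0505 0 0; 0.0158 0.0505 0 0; 0.0159 0.0504 0 0; 0 0 0 0'; python3 -m pendant '0 0 0.02 0; 0 0 0 0'; python3 -c "
from h import *
rel(*off(460.7,-47.3,-.28,-1,0),109.8,-.28)"
```

```text
time_s: 32.05
eef_pos: [459.6, -49.4, 191.4]
ee_rot: [-0.0, 0.99, -0.142, -0.002]
force: [1.0, 0.2, -1.3]
grip_width: 0.698
grip_force: 44.5
time_s: 32.3
eef_pos: [459.1, -45.9, 171.2]
ee_rot: [-0.001, 0.99, -0.139, -0.002]
force: [0.3, -0.3, -1.1]
grip_width: 0.695
grip_force: 44.4
t 32.3 psi -0.28 j6 1.5 TURN 0.0 SHIFT [0.0009 0.001  0.0614] rows>= 2
```

```bash
python3 -m pendant '0 0.001 0.025 0; 0 0 0.015 0; 0 0 0.008 0; 0 0 0.006 0; 0 0 0.004 0; 0 0 0.003 0; 0 0 0 0;0 0 0 0'; python3 -m pendant '0 0 0 0; 0 0 0 0; 0 0 0 0; 0 0 0 0' 0.97; python3 -m pendant '0 0 -0.03 0; 0 0 -0.06 0; 0 0 -0.06 0; 0 0 -0.02 0; 0.02 0 0 0; 0 0 0 0;0 0 0 0'; python3 - <<'E'
from h import *
c=cap('wrist')
for b in(107,114):print(fit(c,'orange',460,-48,b))
c=cap('top')
for k,x,y in [('red',576,301),('lid',664,-107)]:
    print(k,fit(c,k,x,y,0 if k=='lid' else 1.5))
rel(576.3,305.9,210,-.622)
E
```

```text
time_s: 33.3
eef_pos: [460.1, -47.9, 112.3]
ee_rot: [0.0, 0.99, -0.14, 0.0]
force: [0.3, 0.4, -0.7]
grip_width: 0.696
grip_force: 44.6
time_s: 33.8
eef_pos: [460.0, -47.9, 112.2]
ee_rot: [0.0, 0.99, -0.14, 0.0]
force: [-0.0, 0.9, 0.3]
grip_width: 0.972
grip_force: 0.0
time_s: 34.67
eef_pos: [478.7, -53.2, 281.7]
ee_rot: [-0.0, 0.99, -0.14, -0.001]
force: [-0.2, 0.2, -0.4]
grip_width: 0.968
grip_force: 0.0
(461.3, -47.8, -0.284, np.float64(0.986), 67, 225)
(462.7, -48.1, -0.28, np.float64(0.948), 68, 221)
red (576.3, 305.8, -0.622, np.float64(0.96), 40, 187)
lid (667.0, -106.9, -0.835, np.float64(0.945), 37, 141)
t 34.8 psi -0.28 j6 1.5 TURN 0.342 SHIFT [-0.13   -0.3487  0.0719] rows>= 7
```

```bash
python3 -m pendant '0 0 0 0.171; 0 0 0 0.171; -0.0186 -0.0498 0 0; -0.0186 -0.0498 0.01 0; -0.0186 -0.0498 0.01 0; -0.0186 -0.0498 0.01 0; -0.0186 -0.0498 0.01 0; -0.0186 -0.0498 0.015 0; -0.0184 -0.0499 0.017 0; 0 0 0 0' ; python3 -m pendant '0 0 0 0'; python3 - <<'E'
from h import *
c=cap('wrist')
b=fit(c,'red',576,306,1.5);print(b)
rel(*b[:2],3.5,b[2])
E
```

```text
time_s: 36.02
eef_pos: [575.7, 308.4, 207.3]
ee_rot: [0.001, 0.953, -0.304, -0.002]
force: [1.1, -0.2, -0.3]
grip_width: 0.969
grip_force: 0.0
time_s: 36.15
eef_pos: [576.7, 305.4, 210.3]
ee_rot: [0.0, 0.952, -0.306, 0.0]
force: [0.5, -0.0, 0.4]
grip_width: 0.969
grip_force: 0.0
(576.9, 305.7, -0.623, np.float64(0.97), 44, 192)
t 36.2 psi -0.623 j6 2.5 TURN 0.0 SHIFT [-0.0004 -0.0006  0.2074] rows>= 4
```

```bash
python3 -m pendant '-0.0014 0 0.05 0; 0 0 0.055 0; 0 0 0.05 0; 0 0 0.035 0; 0 0 0.0175 0; 0 0 0 0; 0 0 0 0' 0.97 && python3 -m pendant '0 0 0 0; 0 0 0 0; 0 0 0 0; 0 0 0 0; 0 0 0 0' 0.4 40 && python3 -m pendant '0 0 -0.03 0; 0 0 -0.06 0; 0 0 -0.06 0; 0 0 -0.06 0; 0 0 -0.01 0; 0 0 0 0; 0 0 0 0' ; python3 -c "
from h import *
rel(*off(460.7,-47.3,-.28,0,0),200,-.28)"
```

```text
time_s: 37.08
eef_pos: [576.7, 306.7, 4.6]
ee_rot: [-0.001, 0.952, -0.306, 0.001]
force: [0.4, 0.8, -0.4]
grip_width: 0.968
grip_force: 0.0
time_s: 37.7
eef_pos: [576.4, 306.9, 4.0]
ee_rot: [-0.001, 0.952, -0.306, 0.001]
force: [-1.4, 0.6, 6.7]
grip_width: 0.696
grip_force: 42.4
time_s: 38.58
eef_pos: [575.1, 306.3, 220.3]
ee_rot: [0.001, 0.952, -0.306, -0.002]
force: [-0.4, 0.6, -1.1]
grip_width: 0.696
grip_force: 44.2
t 38.6 psi -0.622 j6 2.5 TURN -0.342 SHIFT [-0.0122  0.3715  0.0203] rows>= 7
```

```bash
python3 -m pendant '0 0 0 -0.171; 0 0 0 -0.171; -0.0018 0.0531 0 0; -0.0018 0.0531 0 0; -0.0018 0.0531 0 0; -0.0018 0.0531 0 0; -0.0018 0.0531 0 0; -0.0016 0.053 0 0; -0.0016 0.053 0 0; 0 0 0.02 0'; python3 -m pendant '0 0 0 0; 0 0 0 0'; python3 -c "
from h import *
rel(*off(460.7,-47.3,-.28,-1,0),140,-.28)"
```

```text
time_s: 39.83
eef_pos: [460.6, -49.8, 202.1]
ee_rot: [0.0, 0.99, -0.142, 0.0]
force: [0.8, 1.3, -1.3]
grip_width: 0.693
grip_force: 44.1
time_s: 40.08
eef_pos: [461.3, -46.6, 202.6]
ee_rot: [-0.0, 0.99, -0.139, -0.0]
force: [-0.6, -0.7, -0.4]
grip_width: 0.697
grip_force: 44.1
t 40.1 psi -0.279 j6 1.5 TURN 0.001 SHIFT [-0.0014  0.0008  0.0626] rows>= 2
```

```bash
python3 -m pendant '-0.0025 0.0008 0.025 0; 0 0 0.015 0; 0 0 0.008 0; 0 0 0.006 0; 0 0 0.005 0; 0 0 0.003 0; 0 0 0 0;0 0 0 0'; python3 -m pendant '0 0 0 0; 0 0 0 0; 0 0 0 0; 0 0 0 0' 0.97; python3 -m pendant '0 0 -0.03 0; 0 0 -0.06 0; 0 0 -0.04 0; 0.02 0 -0.02 0; 0 0 0 0;0 0 0 0'; python3 - <<'E'
from h import *
c=cap('wrist')
for b in(137,144):print(fit(c,'red',460,-48,b,save='w7.png'))
c=cap('top')
for k,x,y in [('lid',664,-107)]:
    print(k,fit(c,k,x,y,0 if k=='lid' else 1.5))
rel(667,-107,210,-.835)
E
```

```text
time_s: 41.08
eef_pos: [458.7, -47.2, 140.9]
ee_rot: [0.0, 0.99, -0.14, 0.0]
force: [-0.7, 0.3, -1.7]
grip_width: 0.696
grip_force: 44.2
time_s: 41.58
eef_pos: [458.6, -47.1, 140.7]
ee_rot: [0.0, 0.99, -0.14, 0.0]
force: [0.5, -0.4, 0.4]
grip_width: 0.967
grip_force: 0.0
time_s: 42.32
eef_pos: [477.1, -52.4, 289.4]
ee_rot: [-0.0, 0.99, -0.14, -0.001]
force: [0.5, 0.4, 0.1]
grip_width: 0.973
grip_force: 0.0
(460.7, -47.5, -0.281, np.float64(0.985), 54, 225)
(462.5, -47.8, -0.28, np.float64(0.948), 223, 74)
lid (666.9, -107.0, -0.844, np.float64(0.94), 37, 141)
t 42.4 psi -0.28 j6 1.5 TURN 0.555 SHIFT [ 0.1679 -0.1041  0.0796] rows>= 4
```

All five trays are seated. Now the lid.

```bash
python3 -m pendant '0 0 0 0.185; 0 0 0 0.185; 0 0 0 0.185; 0.042 -0.026 0 0; 0.042 -0.026 0.02 0; 0.042 -0.026 0.03 0; 0.0419 -0.0261 0.03 0; 0 0 0 0; 0 0 0 0' 0.5; python3 - <<'E'
from h import *
c=cap('wrist')
b=fit(c,'lid',667,-107,0,save='w8.png');print(b)
rel(*b[:2],17,b[2])
E
```

```text
time_s: 43.55
eef_pos: [667.3, -107.1, 211.1]
ee_rot: [-0.0, 0.914, -0.405, 0.0]
force: [0.4, -1.0, 0.2]
grip_width: 0.501
grip_force: 0.0
(667.8, -107.4, -0.836, np.float64(0.954), 245, 43)
t 43.6 psi -0.835 j6 2.07 TURN 0.001 SHIFT [ 6.000e-04 -1.000e-04  1.954e-01] rows>= 4
```

View pics/w8.png

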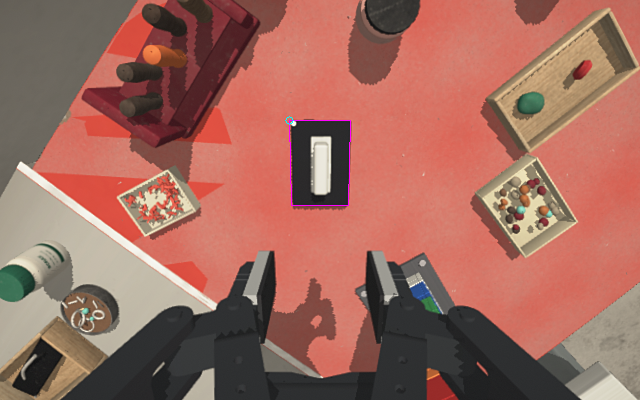

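Overlay matches the lid plate (291–350, 121–206), dot top-left, bar at (320,165).

```bash
python3 -m pendant '-0.0008 0 0.05 0; 0 0 0.055 0; 0 0 0.045 0; 0 0 0.03 0; 0 0 0.0145 0; 0 0 0 0; 0 0 0 0' 0.5 && python3 -m pendant '0 0 0 0; 0 0 0 0; 0 0 0 0; 0 0 0 0; 0 0 0 0' 0.05 40 && python3 -m pendant '0 0 -0.03 0; 0 0 -0.06 0; 0 0 -0.06 0; 0 0 -0.06 0; 0 0 -0.03 0; 0 0 0 0; 0 0 0 0' ; python3 -c "
from h import *
rel(*off(460.7,-47.3,-.28,0,0),240,-.28)"
```

```text
time_s: 44.48
eef_pos: [668.0, -107.0, 18.3]
ee_rot: [-0.0, 0.914, -0.406, 0.002]
force: [0.7, 0.0, 0.5]
grip_width: 0.499
grip_force: 0.0
time_s: 45.1
eef_pos: [667.6, -106.7, 17.1]
ee_rot: [-0.0, 0.914, -0.406, 0.001]
force: [-1.0, 1.4, 5.5]
grip_width: 0.15
grip_force: 42.1
time_s: 45.98
eef_pos: [666.7, -106.6, 253.9]
ee_rot: [0.0, 0.914, -0.406, -0.002]
force: [0.6, -0.2, -2.4]
grip_width: 0.153
grip_force: 41.2
t 46.0 psi -0.835 j6 2.07 TURN -0.555 SHIFT [-2.143e-01 -1.000e-04  1.390e-02] rows>= 4
```

```bash
python3 -m pendant '0 0 0 -0.185; 0 0 0 -0.185; 0 0 0 -0.185; -0.0536 0 0 0; -0.0536 0 0 0; -0.0536 0 0 0; -0.0535 0 0 0; 0 0 0.02 0; 0 0 0.01 0; 0 0 0 0'; python3 -c "
from h import *
rel(*off(460.7,-47.5,-.281,-.6,0),185,-.28)"
```

```text
time_s: 47.22
eef_pos: [461.0, -47.4, 224.9]
ee_rot: [-0.0, 0.99, -0.14, -0.001]
force: [-0.5, 0.4, -0.6]
grip_width: 0.152
grip_force: 41.2
t 47.2 psi -0.28 j6 1.49 TURN -0.0 SHIFT [-0.0009  0.0001  0.0399] rows>= 1
```

```bash
python3 -m pendant '-0.0015 0 0.015 0; 0 0 0.009 0; 0 0 0.006 0; 0 0 0.005 0; 0 0 0.004 0; 0 0 0.001 0; 0 0 0 0;0 0 0 0'; python3 -m pendant '0 0 0 0; 0 0 0 0; 0 0 0 0' 0.5; python3 -m pendant '0 0 -0.03 0; 0 0 -0.06 0; 0 0 -0.04 0; 0.02 0 0 0; 0 0 0 0;0 0 0 0'; python3 - <<'E'
from h import *
c=cap('wrist')
for b in(167,174):print(fit(c,'lid',460,-48,b,save='w9.png'))
cap('scene','scene9.png')
a=cv2.imread('pics/scene9.png')[130:290,270:450];b=cv2.imread('pics/w9.png')[60:260,220:420]
cv2.imwrite('pics/f.png',np.hstack([cv2.resize(a,(450,400),interpolation=2),cv2.resize(b,(350,400),interpolation=2)]))
E
```

```text
time_s: 48.22
eef_pos: [459.8, -47.0, 186.3]
ee_rot: [0.0, 0.99, -0.14, 0.0]
force: [-0.0, 0.3, -1.1]
grip_width: 0.152
grip_force: 41.2
time_s: 48.6
eef_pos: [459.8, -47.0, 186.2]
ee_rot: [0.0, 0.99, -0.14, 0.0]
force: [-0.9, 0.5, 0.1]
grip_width: 0.502
grip_force: 0.0
time_s: 49.35
eef_pos: [478.4, -52.4, 315.6]
ee_rot: [-0.0, 0.99, -0.14, -0.001]
force: [-0.5, 0.1, -0.1]
grip_width: 0.498
grip_force: 0.0
(461.8, -47.1, -0.28, np.float64(0.961), 234, 39)
(462.9, -47.3, -0.315, np.float64(0.918), 92, 231)
```

View pics/f.png

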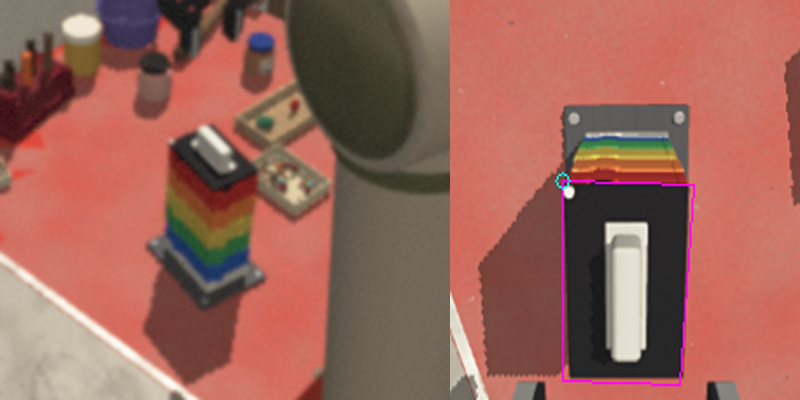

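The scene crop shows one straight stack on the dock (blue, green, yellow, orange, red, lid; about x 170–255) with no gaps. The lid fit at the seated height is the better one (0.961 against 0.918). The gripper is clear of everything, so I'm handing in.

```bash
python3 -c "
from rig import ctrl
print(ctrl.finish_job())"
```

```text
the job is handed in; nothing more can be done
None
```

I slid the blue tray clear of both boxes, stacked all five trays (blue, green, yellow, orange, red) on the dock with the lid on top, all looking seated in the camera checks, and handed the job in at about 49 s; no verdict came back.

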